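# Reverse the dice case in its dust sleeve

## Task

The wooden dice case has been left in its plywood dust sleeve the wrong way round, with the open dice well sticking out. Slide the case right out so that the sleeve's flap springs shut behind it, turn it end for end on the shelf, and slide it back in well end first through the flap until it is fully home against the stop inside. Slide it flat along the shelf all the time, never lifting or tipping it, and leave the cup, the knight and the pebble where they are; let go of the case and leave it alone at the end.

Things in the scene. Friction and masses are not known exactly. Their poses are not given: they have to be found in the camera images.
- sleeve: Plywood sleeve screwed to the shelf: roofed tunnel 80 mm long (x), 94 wide over its mouth (80 further in), 41 high, no floor (the case slides on the shelf). Origin: centre of its underside. Its x points inward: open mouth at x = -40 mm, inner face of the back stop at x = +30. Inside 68 wide, 36 high. 4 mm high steel foot plates reach to y = +-60 between x = -3 and +27. Fixed; place and yaw vary.
- flap (a joint): Sprung dust flap: black plastic leaf 60 mm wide, 30 high, 2.5 thick, hanging in the sleeve's mouth. In rad: 0 hanging shut, positive swung into the sleeve, negative out of it, 1.5 either way. A weak spring (0.012 Nm/rad; about 1 N to push through) returns it to 0. While the case is in the mouth it lies on the case's top at about 1.35. The case opens it itself; it does not jam.
- flap_hinge (a point): Middle of the flap's level hinge line, under the roof at the mouth: 36 mm from the sleeve's origin toward the mouth, 34 mm above the shelf. Axes as the sleeve. Here the sleeve's side cheeks are bevelled: about 80 mm apart at the mouth, narrowing to 68 within 10 mm.
- case_center (a point): Centre of the loose wooden case, 13 mm above its underside: block 115 mm long (x), 62 wide (y), 26 high, about 160 g. Its +x end has the open well, its -x end a plain solid top. At the start its x is opposite to the sleeve's x and its well end sticks 45 to 57 mm out of the mouth. Fully home, its centre is 27.5 mm from the sleeve's origin toward the mouth, and 45 mm of it stick out.
- case_well (a point): Middle of the case's open-topped well, level with the case's top (26 mm above the shelf), 34.5 mm from the case's centre along its +x. Well 34 mm long (x), 46 wide (y), 20 deep; wall at the end of the case 6 mm thick, side walls 8, floor 6. Closed fingertips can dip in and drag the case by the end wall. Axes as the case.
- cup: Stainless shot-glass dice cup, bystander, standing loose on the shelf: 48 mm across at the rim, 38 at the foot, 55 high. Origin: centre of its underside.
- knight: Painted lead knight miniature, bystander, standing loose: round base 30 mm across, 50 high, mostly within the base's outline. Origin: centre of its underside.
- pebble: Smooth grey river pebble, bystander, lying loose: 40 mm across, 18 high. Origin: centre of its underside. Cup, knight and pebble stand in three places, in any order: one in front of the mouth, close behind the space that the case needs to come out, and one to either side of the mouth.
Mind the look-alikes: they are no part of the job. What is meant by the sleeve is not pink, and is the larger of those in its own colour. Of the things shaped like the part that bears case_center, the wooden one is meant.

How it is judged (in metres and radians):
On the way, in this order (a step that is already met when the one before it is completed fails the run):
1. the case is wholly out of the sleeve, lying on the shelf, and the flap has sprung shut (x of case_center in the frame of sleeve below -0.097 m and value of joint flap between -0.25 and 0.25 rad), for 0.1 s.
2. the well end goes into the sleeve, holding the flap open (x of case_well in the frame of sleeve above -0.04 m and y of case_well in the frame of sleeve between -0.02 and 0.02 m and x of case_center in the frame of sleeve below -0.04 m and value of joint flap above 0.8 rad), for 0.05 s.
At the end, for the whole second after the job is handed in: The case lies flat and at rest in the sleeve with its well end inside, within 4 mm of the back stop, the flap resting on its top; cup, knight and pebble each within 15 mm of where they started, cup, knight and pebble still upright (x of case_center in the frame of sleeve above -0.0315 m and x of case_well in the frame of sleeve above 0 m and angle between the x axis of case_center and the x axis of sleeve, either way round below 0.12 rad and height (world z) of case_center below 0.017 m and angle between case_center's own z axis and vertical below 0.05 rad and value of joint flap above 0.8 rad and linear speed of case below 0.01 m/s and distance of each of cup, knight, pebble from where it was at the start of the episode below 0.015 m and angle between each of cup, knight, pebble's own z axis and vertical below 0.2 rad); the robot touches nothing.
It fails at once if the case is lifted more than about 17 mm off the shelf (height (world z) of case_center above 0.03 m).
It fails at once if the case is tipped by more than 20 degrees (angle between case_center's own z axis and vertical above 0.35 rad).
It fails at once if the cup, the knight or the pebble is moved by more than 15 mm (distance of any of cup, knight, pebble from where it was at the start of the episode above 0.015 m).
It also fails if it takes over 61 s, if anything falls off the work surface, if the arm or the gripper's body presses on something with over 40 N, if the wrist force passes 120 N, or if a joint passes its speed limit or range.

## Robot

A 6-joint arm with a two-finger parallel gripper is mounted at the origin on the work surface. World frame = base frame: x ahead of the robot, y to its left, z up, the work surface at z = 0. Lengths are in mm, angles in degrees, forces in N, time in s.
With the tool pointing down it reaches from about 350 to 850 mm from the base axis. Payload 8.1 kg.
Tool frame: the origin (TCP) lies midway between the tips of the shut fingers; the grasp point (between the pads) lies hold_point_z behind it (hold_point_z is the distance from the TCP to the grasp point, in mm); z points along the fingers, x is the direction in which the jaws open and shut, and the axes are right-handed (so a half turn about z gives the same grasp; the last joint's range is limited). The gripper opens to 85 mm and grips with 20 to 120 N. Pads are 22 mm wide; open, the fingers measure 114 mm over their backs; the gripper's body (76 mm by 85 mm) begins 54 mm behind the grasp point. The pads swing forward as they close: fully open they stand 13 mm farther back than shut.
Start: joints at [-78.404, 7.471, 85.268, -0, 87.261, -4.893], TCP at [170.326, -575.321, 231.292] pointing down, gripper open.
Joint ranges: [-169.43, 169.43], [-51.17, 129.36], [1.28, 143.12], [-76.62, 256.62], [0, 156.53], [-152.29, 152.29]. Speed limits (degrees/s): [136.94, 136.94, 159.86, 180, 180, 180].

## Interface

Orientations are given as [roll, pitch, yaw] about the fixed x, y, z axes, in that order (R = Rz(yaw) Ry(pitch) Rx(roll)).
In Python, from bench import * gives the robot as it stands.
- The arm moves only by the shell command python3 -m pendant 'ROWS' [OPENING] [FORCE]. ROWS is JSON, a list that holds one entry, the list of rows, each a list of 4 numbers: the shift along the tool's x, y, z normalised to -1 to 1, where 1 is 0.02 m, then the turn about the tool's z normalised to -1 to 1, where 1 is 0.08 rad. A call has exactly 10 rows; each row shifts and turns the pose as measured when the row begins, along the tool's axes as they then stand; what a row does not reach is not made up. A row lasts 1/12 s, in which the tool goes at most 41.7 mm and 7.16 degrees, less where a joint would pass 70% of its speed; a pose out of reach is approached as far as the arm can. A call with a number of a shift or a turn outside -1 to 1 is refused whole. A call with a gripper value outside its range is refused whole. OPENING is the gripper's target within -1 to 1 (fully open at 1, half-way at 0, shut at -1), set as the call begins (- or left out, the last holds). The fingers move at their own pace and stop on an object; FORCE is the grip in N (left out, the last holds). Time passes only in rows, so rows that do not move let the fingers close, or fill a call up. It gives the time, the measured TCP pose, the force and the opening at its end, in the units of the state.
- sense(): the state, without advancing time (a new reading comes with each control period).
- snapshot(name): name is "scene" or "top" or "wrist"; returns the picture (400x640x3 uint8, red, green, blue); there is no depth.
- calibration(name): a dict with "mtx" (3x3 intrinsics, pixels), "D" ([k1, k2, p1, p2, k3] as OpenCV has them; the pictures are not rectified), "world_to_cam" (4x4, takes a point from world to camera coordinates); the wrist camera has in their place "hand_eye" (4x4, takes a point from camera to tool coordinates, whose origin is the TCP and whose axes are the tool frame's). Camera axes: x right, y down, z forward; pixel columns grow to the right and rows downward; lengths in mm; the calibration is good to about 2 mm. A picture is of the moment at which its call begins: read the wrist's pose just before it. calibration takes no time and is no camera call.
- hand_in(): hands the job in, once; it reports no verdict.
The state is a dict: "time": time; "joint_pos": joint angles; "qd": joint speeds; "joint_efforts": joint torques, N m; "tool_pos": TCP position; "tcp_rot": TCP orientation; "ft_force": force on the tool from outside, world axes, zero at the start; "wrist_torque": the same for the moment, N m; "finger_gap": finger opening in mm.
Only numpy, scipy, OpenCV 4.12 (cv2) and the standard library are available. Lean on these libraries where they do the work, as an engineer would, in place of code of your own. Each camera call takes 0.05 s, during which the arm holds its last target.

## Working session

There is one attempt and no reset: what is moved stays moved. The work goes in short steps, Python scripts to look and compute and a shell command to move; the robot and the scene stay as the last step left them, time stands still between calls to the robot, and variables do not carry over. Pictures are saved under pics/ and viewed, and the job is handed in when it is done.

```bash
ls; mkdir -p pics
python3 - <<'E'
from bench import *
import cv2,json
for n in("scene","top","wrist"):
    cv2.imwrite(f"pics/{n}0.png",snapshot(n)[:,:,::-1])
    c=calibration(n); print(n,{k:__import__('numpy').round(v,4).tolist() for k,v in c.items()})
print(sense())
import bench;print([k for k in dir(bench) if k[0]!='_'])
E
```

```text
pics
scene {'mtx': [[421.4825, 0.0, 317.7537], [0.0, 421.4825, 197.8899], [0.0, 0.0, 1.0]], 'D': [-0.0767, 0.0, 0.0, 0.0, 0.0], 'world_to_cam': [[0.8223, 0.5688, -0.02, -488.2724], [0.3017, -0.4654, -0.8321, -86.2998], [-0.4826, 0.6782, -0.5542, 1056.6305], [0.0, 0.0, 0.0, 1.0]]}
top {'mtx': [[389.8389, 0.0, 319.8739], [0.0, 389.8389, 202.64], [0.0, 0.0, 1.0]], 'D': [-0.0888, 0.0, 0.0, 0.0, 0.0], 'world_to_cam': [[0.023, -0.9995, 0.02, 39.9592], [-0.9985, -0.024, -0.0487, 558.322], [0.0492, -0.0188, -0.9986, 714.5474], [0.0, 0.0, 0.0, 1.0]]}
wrist {'mtx': [[287.4788, 0.0, 319.4342], [0.0, 287.4788, 199.3126], [0.0, 0.0, 1.0]], 'D': [-0.0193, 0.0, 0.0, 0.0, 0.0], 'hand_eye': [[1.0, 0.0012, 0.0004, 0.327], [-0.0012, 0.9639, 0.2661, -67.5098], [-0.0001, -0.2661, 0.9639, -143.0885], [0.0, 0.0, 0.0, 1.0]]}
{'time': 0.15, 'joint_pos': array([-7.84012709e+01,  7.50657451e+00,  8.53164790e+01,  1.73545715e-04,
        8.72602556e+01, -4.89281267e+00]), 'qd': array([ 0.04065069, -0.02070539, -0.17313892,  0.04823081,  0.1376068 ,
        0.0566242 ]), 'joint_efforts': array([ 4.77242429e-04, -5.70066190e+01, -5.01156414e+01, -1.66869231e-04,
        9.62899416e-03, -2.18417092e-06]), 'tool_pos': array([ 170.26316914, -574.89023706,  230.45605093]), 'tcp_rot': array([-1.79992722e+02,  8.29906749e-02, -7.35084614e+01]), 'ft_force': array([-0.60596447,  0.06580823,  0.37914101]), 'wrist_torque': array([-0.04974532, -0.01915521,  0.02550522]), 'finger_gap': 85.74683434063206}
['PlanningError', 'calibration', 'hand_in', 'hold_point_z', 'sense', 'snapshot']
```

View pics/scene0.png

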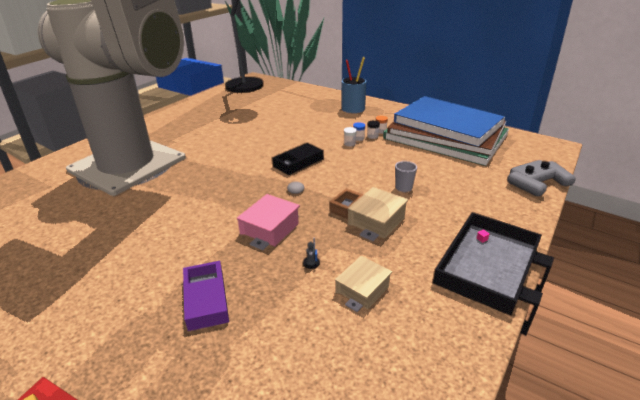

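View pics/top0.png

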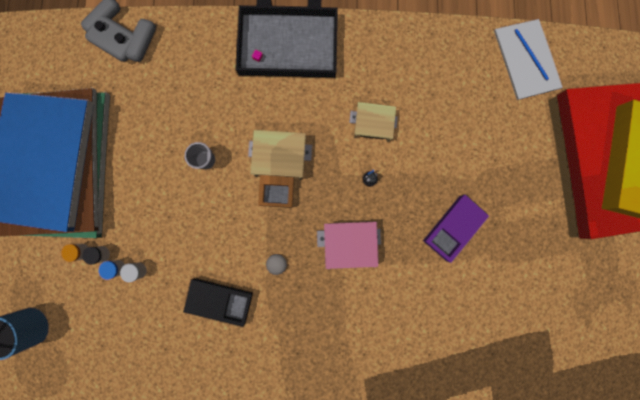

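View pics/wrist0.png

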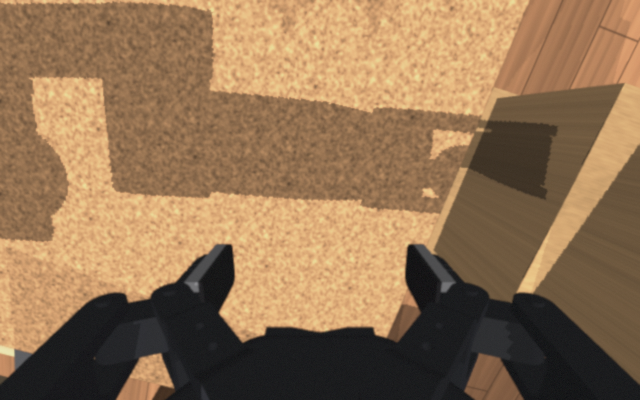

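```bash
cat > h.py <<'E'
from bench import *
import numpy as np, cv2
def pose():
    s=sense(); from scipy.spatial.transform import Rotation as R
    T=np.eye(4);T[:3,:3]=R.from_euler('xyz',s['tcp_rot'],degrees=True).as_matrix();T[:3,3]=s['tool_pos'];return T
def cam(n,T=None):
    c=calibration(n)
    if n=='wrist':
        W=np.linalg.inv(T@np.array(c['hand_eye']))
    else: W=np.array(c['world_to_cam'])
    return np.array(c['mtx']),np.array(c['D']),W
def ray(n,px,T=None):
    K,D,W=cam(n,T); u=cv2.undistortPoints(np.array(px,float).reshape(-1,1,2),K,D).reshape(-1,2)
    d=np.c_[u,np.ones(len(u))]@W[:3,:3]; o=-W[:3,:3].T@W[:3,3]; return o,d
def atz(n,px,z,T=None):
    o,d=ray(n,px,T); t=(z-o[2])/d[:,2]; return o+d*t[:,None]
def proj(n,P,T=None):
    K,D,W=cam(n,T); return cv2.projectPoints(np.array(P,float).reshape(-1,1,3),cv2.Rodrigues(W[:3,:3])[0],W[:3,3],K,D)[0].reshape(-1,2)
def tri(a,b): # two rays
    (o1,d1),(o2,d2)=a,b; out=[]
    for x,y in zip(d1,d2):
        A=np.c_[x,-y]; t=np.linalg.lstsq(A,o2-o1,rcond=None)[0]; p=o1+x*t[0];q=o2+y*t[1]; out.append(np.r_[(p+q)/2,np.linalg.norm(p-q)])
    return np.array(out)
E
python3 - <<'E'
import cv2
a=cv2.imread('pics/top0.png');b=cv2.imread('pics/scene0.png')
cv2.imwrite('pics/c1.png',cv2.resize(a[100:290,170:410],None,fx=3.3,fy=3.1,interpolation=cv2.INTER_CUBIC)) 
cv2.imwrite('pics/c2.png',cv2.resize(b[150:320,230:430],None,fx=4,fy=3.5,interpolation=cv2.INTER_CUBIC))
E
```

```text
(no output)
```

View pics/c1.png

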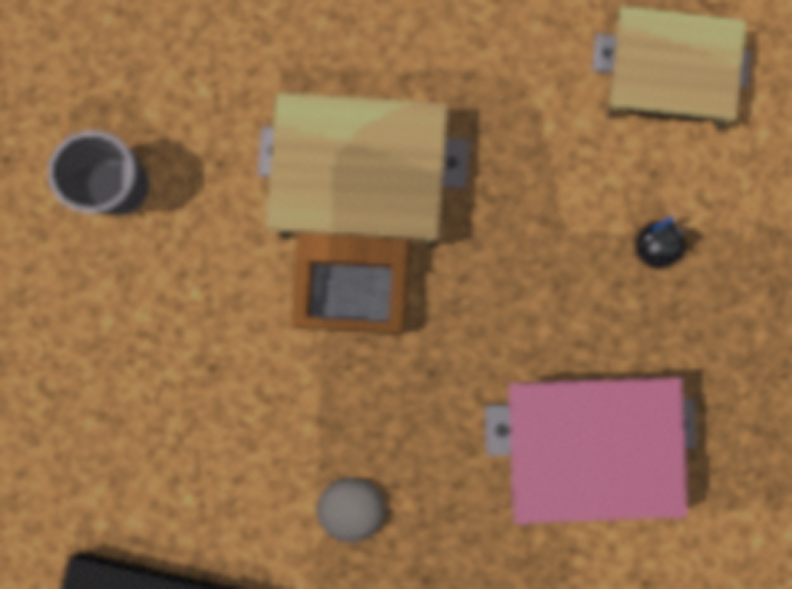

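View pics/c2.png

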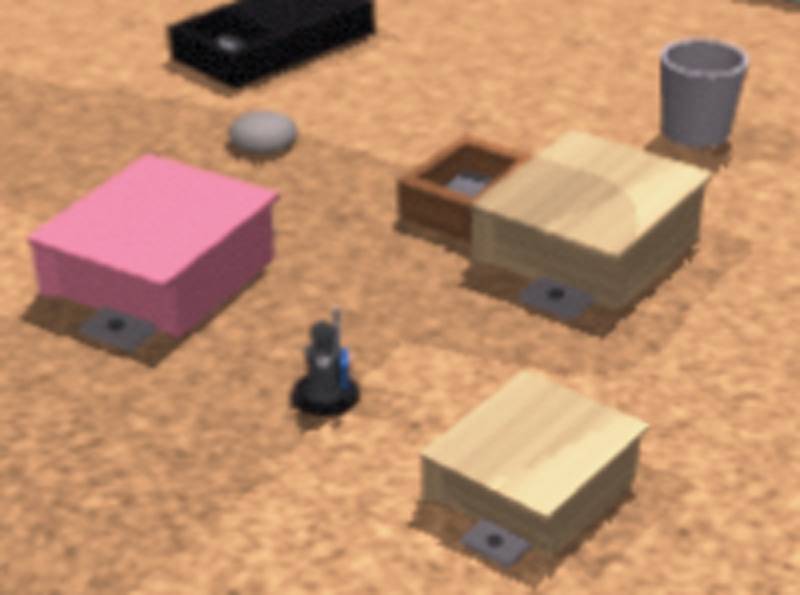

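Run:
```python
from h import *
np.set_printoptions(suppress=True,precision=1)
t=[(253.6,130.6),(305.5,133.5),(303.3,176.5),(250.9,174.5)]
s=[(407.5,200),(386.2,221.4),(348,209.1),(373.75,187.1)]
print(tri(ray('top',t),ray('scene',s)))
P=atz('top',t,41);print(P);print([np.linalg.norm(P[i]-P[(i+1)%4]) for i in range(4)],P.mean(0))
print('case',atz('top',[(258.8,205.5),(292.1,206.8)],26))
# scene case end corners top: (400,182)->, (470,135)
print(tri(ray('top',[(292.1,206.8),(258.8,205.5)]),ray('scene',[(330,202),(347.5,188.6)])))
print('cup foot',atz('scene',[(405,190)],0),atz('top',[(198,155.5)],55),'knight',atz('top',[(370,178)],3),'pebble',atz('top',[(276.5,264)],9),atz('scene',[(295.7,188.5)],9))
print('pink',atz('top',[(324.5,224),(377,222),(378,267),(326,269)],41))
print('black',atz('top',[(194,279),(253,292),(245,326),(184,313)],26))
print(hold_point_z)
```

```text
[[685.  177.6  40.1   1.9]
 [682.8  84.3  45.1   6.7]
 [603.6  85.5  41.5   3.3]
 [606.1 180.7  41.1   5.9]]
[[683.9 177.   41. ]
 [680.8  82.6  41. ]
 [602.3  84.5  41. ]
 [603.6 179.   41. ]]
[np.float64(94.42073289241716), np.float64(78.6109195557805), np.float64(94.47919328480621), np.float64(80.32340217576137)] [642.7 130.8  41. ]
case [[548.7 165.1  26. ]
 [547.8 104.   26. ]]
[[549.3 105.1  26.5   3.9]
 [551.4 167.   26.    6.5]]
cup foot [[642.6 268.6   0. ]] [[633.8 272.3  55. ]] knight [[607.1 -41.6   3. ]] pebble [[440.9 131.3   9. ]] [[444.5 131.    9. ]]
pink [[517.8  44.4  41. ]
 [523.4 -50.   41. ]
 [442.8 -53.3  41. ]
 [437.5  39.9  41. ]]
black [[411.3 280.2  26. ]
 [390.8 171.3  26. ]
 [328.4 184.5  26. ]
 [348.5 297.3  26. ]]
18.700000000000003
```

The sleeve candidates in the top view are plywood at (278,153), a smaller plywood one at (375,120), and pink at (350,245). The larger plywood one, with the wooden case at (277,193) in it, is the one meant. The other case-shaped parts are purple at (456,228) and black at (218,302). The crop confirms this. The pebble at (276,264) is in front of the mouth, the cup at (199,156) is to the left and the knight at (370,178) to the right. Next I move above the case, turning the jaws across it.

```bash
python3 -m pendant '[[[-0.7,-0.7,0,0.35],[-0.95,-1,0,0.5],[-0.95,-1,0,0.5],[-0.95,-1,0,0.5],[-0.95,-1,0,0.5],[-0.95,-1,0,0.5],[-0.95,-0.9,0,0.5],[-0.95,-0.9,0,0.5],[-1,-0.9,0,0],[-1,-0.9,0,0]]]' 1 60
```

```text
time: 0.98
tool_pos: [334.5, -361.7, 226.1]
tcp_rot: [179.8, 0.4, -92.6]
ft_force: [0.3, -0.7, -0.5]
finger_gap: 85.5
```

```bash
python3 -m pendant '[[[-1,-0.5,0,0],[-1,-0.5,0,0],[-1,-0.5,0,0],[-1,-0.5,0,0],[-1,-0.5,0,0],[-1,-0.5,0,0],[-1,-0.5,0,0],[-1,-0.5,0,0],[-1,-0.5,0,0],[-1,-0.5,0,0]]]'
python3 -m pendant '[[[-1,-0.5,0,0],[-1,-0.5,0,0],[-1,-0.5,0,0],[-1,-0.5,0,0],[-1,-0.5,0,0],[-1,-0.5,0,0],[-1,-0.5,0,0],[-1,-0.5,0,0],[-1,-0.5,0,0],[-1,-0.5,0,0]]]'
```

```text
time: 1.82
tool_pos: [447.4, -153.9, 224.6]
tcp_rot: [179.6, 0.5, -92.5]
ft_force: [0.0, -0.1, -0.3]
finger_gap: 85.4
time: 2.65
tool_pos: [558.3, 53.3, 222.7]
tcp_rot: [179.4, 0.5, -92.5]
ft_force: [0.5, -0.1, -0.7]
finger_gap: 85.4
```

```bash
python3 -m pendant '[[[-0.8,0,0,-0.05],[-0.8,0,0,-0.1],[-0.8,0,0,-0.1],[-0.8,0,0,0],[-0.6,0,0,0],[-0.2,0,0,0],[0,0,0,0],[0,0,0,0],[0,0,0,0],[0,0,0,0]]]'
python3 - <<'E'
from h import *
T=pose();np.save('T1.npy',T);im=snapshot('wrist');cv2.imwrite('pics/w1.png',im[:,:,::-1]);print(sense()['tool_pos'],sense()['tcp_rot'],sense()['ft_force'])
E
```

```text
time: 3.48
tool_pos: [560.6, 140.0, 219.8]
tcp_rot: [179.0, 0.5, -91.1]
ft_force: [-1.0, -0.4, -0.4]
finger_gap: 85.6
[560.59297547 139.89524708 219.86520632] [179.05441774   0.5041804  -91.09088527] [-0.17009335  0.13354005  0.21811842]
```

View pics/w1.png

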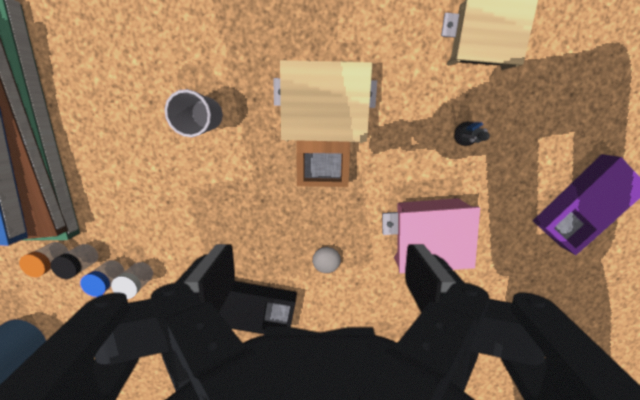

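Run:
```python
import cv2
a=cv2.imread('pics/w1.png')
cv2.imwrite('pics/c3.png',cv2.resize(a[50:200,260:390],None,fx=4,fy=4,interpolation=cv2.INTER_CUBIC))
```

```text
(no output)
```

View pics/c3.png

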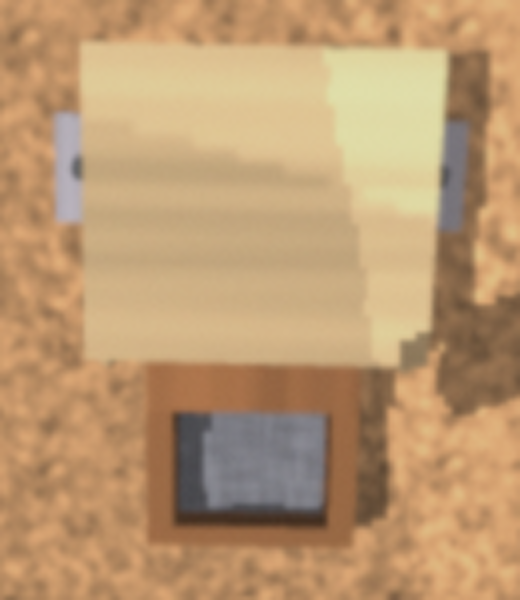

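Run:
```python
from h import *
np.set_printoptions(suppress=True,precision=1)
T=np.load('T1.npy')
f=lambda l:[(260+x/4-.4,50+y/4-.4) for x,y in l]
r=f([(80,43),(447,49),(432,366),(84,361)]);c=f([(148,545),(352,545)])
P=atz('wrist',r,41,T);print(P,P.mean(0));print(atz('wrist',c,26,T))
t=[(253.6,130.6),(305.5,133.5),(303.3,176.5),(250.9,174.5)]
print(tri(ray('top',t),ray('wrist',r,T)))
print(tri(ray('top',[(258.8,205.5),(292.1,206.8)]),ray('wrist',c,T)))
print('peb',atz('wrist',[(326.5,259)],9,T),'knight',atz('wrist',[(468,134)],3,T))
```

```text
[[685.1 179.8  41. ]
 [682.   86.   41. ]
 [602.   87.6  41. ]
 [605.  183.1  41. ]] [643.5 134.1  41. ]
[[549.1 169.   26. ]
 [548.2 107.8  26. ]]
[[691.  183.1   8.6   2.2]
 [685.   83.   22.6   0.1]
 [602.2  85.6  34.2   2.5]
 [604.5 182.4  32.4   4. ]]
[[548.5 167.5  22.3   3.8]
 [547.3 105.8  19.5   3.2]]
peb [[441.9 134.    9. ]] knight [[605.5 -40.7   3. ]]
```

```bash
python3 -m pendant '[[[0,-0.1,1,0],[0,-0.1,1,0],[0.05,-0.1,1,0],[0.05,-0.1,1,0],[0.05,-0.1,1,0],[0,0,1,0],[0,0,1,0],[0,0,0.8,0],[0,0,0.3,0],[0,0,0,0]]]'; python3 -c "
from h import *;print(pose()[:3,2])"
```

```text
time: 4.37
tool_pos: [572.4, 131.3, 55.1]
tcp_rot: [179.5, 0.5, -91.6]
ft_force: [-0.4, 0.0, 0.1]
finger_gap: 85.5
[-0.00791785  0.00908561 -0.99992738]
```

```bash
python3 -m pendant '[[[-0.15,0,0.2,0],[-0.1,0,0.4,0],[0,0,0.6,0],[0,0,0.5,0],[0,0,0.4,0],[0,0,0.2,0],[0,0,0.1,0],[0,0,0,0],[0,0,0,0],[0,0,0,0]]]'
```

```text
time: 5.2
tool_pos: [575.1, 137.2, 6.3]
tcp_rot: [179.8, 0.6, -91.6]
ft_force: [0.0, -0.6, -0.3]
finger_gap: 85.3
```

Run:
```python
from h import *
a=snapshot('wrist');b=snapshot('scene')
o=np.zeros((400,800,3),np.uint8);o[:,:400]=a[:,120:520][:,:,::-1];o[:,400:]=cv2.resize(b[120:270,270:420],(400,400),interpolation=cv2.INTER_CUBIC)[:,:,::-1]
cv2.imwrite('pics/w2.png',o);print(sense()['tool_pos'])
```

```text
[575.39684586 137.2306057    6.59834732]
```

View pics/w2.png

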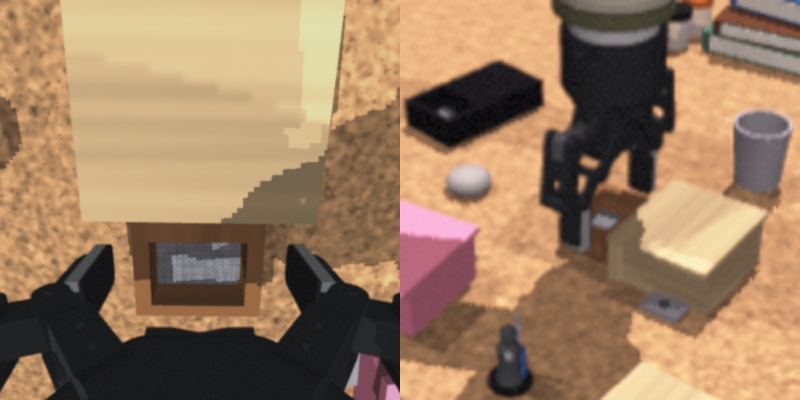

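```bash
python3 -m pendant '[[[0,0.15,0.15,0],[0,0.1,0.15,0],[0,0,0,0],[0,0,0,0],[0,0,0,0],[0,0,0,0],[0,0,0,0],[0,0,0,0],[0,0,0,0],[0,0,0,0]]]' -1 40
```

```text
time: 6.13
tool_pos: [571.3, 137.6, 1.6]
tcp_rot: [-179.9, 0.6, -91.6]
ft_force: [0.6, 0.3, 0.6]
finger_gap: 61.0
```

```bash
python3 -m pendant '[[[0,0.15,0,0],[0,0.35,0,0],[0,0.5,0,0],[0,0.5,0,0],[0,0.5,0,0],[0,0.5,0,0],[0,0.5,0,0],[0,0.4,0,0],[0,0.25,0,0],[0,0,0,0]]]'
```

```text
time: 6.97
tool_pos: [492.5, 139.7, 1.6]
tcp_rot: [-179.8, 0.6, -91.6]
ft_force: [0.4, 0.5, -1.2]
finger_gap: 61.2
```

```bash
python3 -m pendant '[[[0,0,0,0],[0,0,0,0],[0,0,0,0],[0,0,0,0],[0,0,-0.3,0],[0,0,-0.6,0],[0,0,-0.8,0],[0,0,-0.8,0],[0,0,-0.6,0],[0,0,0,0]]]' 1
python3 - <<'E'
from h import *
T=pose();np.save('T2.npy',T);print(sense()['tool_pos'])
a=snapshot('wrist');b=snapshot('scene')
cv2.imwrite('pics/w3full.png',a[:,:,::-1])
o=np.zeros((400,800,3),np.uint8);o[:,:400]=a[:,120:520][:,:,::-1];o[:,400:]=cv2.resize(b[120:270,270:420],(400,400),interpolation=cv2.INTER_CUBIC)[:,:,::-1]
cv2.imwrite('pics/w3.png',o)
E
```

```text
time: 7.8
tool_pos: [492.5, 138.7, 68.9]
tcp_rot: [-180.0, 0.6, -91.7]
ft_force: [0.7, -0.1, -0.2]
finger_gap: 85.5
[492.46603313 138.7061388   68.87932146]
```

View pics/w3.png

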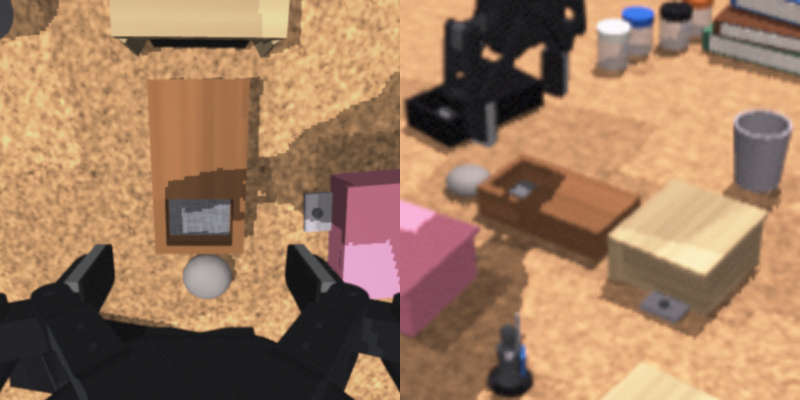

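Run:
```python
import cv2
a=cv2.imread('pics/w3full.png')
cv2.imwrite('pics/c4.png',cv2.resize(a[20:320,220:420],None,fx=2,fy=2,interpolation=cv2.INTER_CUBIC))
```

```text
(no output)
```

View pics/c4.png

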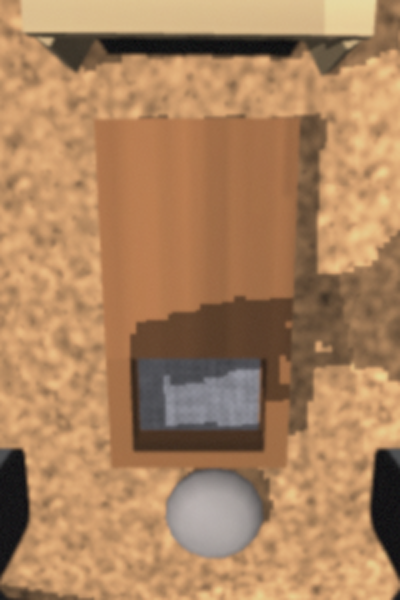

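Run:
```python
from h import *
np.set_printoptions(suppress=True,precision=1)
T=np.load('T2.npy')
f=lambda l:[(220+x/2-.3,20+y/2-.3) for x,y in l]
P=atz('wrist',f([(96,120),(301,118),(285,467),(111,467)]),26,T);print(P,P.mean(0))
m=(P[0]+P[1])/2-(P[2]+P[3])/2;print(np.linalg.norm(m),np.degrees(np.arctan2(m[1],m[0])),np.linalg.norm(P[0]-P[1]))
print('peb',atz('wrist',f([(214,513)]),9,T),'mouth',atz('wrist',f([(22,33),(377,38)]),41,T))
```

```text
[[584.6 167.5  26. ]
 [583.4 105.6  26. ]
 [468.5 109.2  26. ]
 [469.9 170.8  26. ]] [526.6 138.3  26. ]
114.86093580934862 -1.7066858311927557 61.92364218025229
peb [[440.8 134.6   9. ]] mouth [[605.2 183.3  41. ]
 [601.1  87.9  41. ]]
```

```bash
python3 -m pendant '[[[0,-0.3,0,0],[0,-0.6,0,0],[0,-0.8,0.1,0],[0,-0.8,0.3,0],[0,-0.5,0.5,0],[0,-0.2,0.6,0],[0,0,0.6,0],[0,0,0.4,0],[0,0,0.2,0],[0,0,0,0]]]'
```

```text
time: 8.73
tool_pos: [554.2, 135.9, 0.6]
tcp_rot: [179.3, 0.4, -91.7]
ft_force: [-0.2, 0.8, -0.1]
finger_gap: 85.5
```

```bash
python3 -m pendant '[[[0,-0.2,0,0],[0,-0.2,0,0],[0,0,0,0],[0,0,0,0],[0,0,0,0],[0,0,0,0],[0,0,0,0],[0,0,0,0],[0,0,0,0],[0,0,0,0]]]' -0.2 40
python3 -m pendant '[[[0,0,0,0],[0,0,0,0],[0,0,0,0],[0,0,0,0],[0,0,0,0],[0,0,0,0],[0,0,0,0],[0,0,0,0],[0,0,0,0],[0,0,0,0]]]' -1 40
```

```text
time: 9.57
tool_pos: [563.1, 136.1, 2.3]
tcp_rot: [179.4, 0.4, -91.6]
ft_force: [-0.3, -0.2, -1.2]
finger_gap: 61.3
time: 10.4
tool_pos: [562.8, 136.0, 2.1]
tcp_rot: [179.3, 0.4, -91.6]
ft_force: [-0.4, -0.5, -1.2]
finger_gap: 61.1
```

```bash
python3 -m pendant '[[[0,-0.15,0,0],[0,-0.15,0,0],[-0.06,0,0,-0.4],[-0.116,0.004,0,-0.8],[-0.116,0.004,0,-0.8],[-0.116,0.004,0,-0.8],[-0.116,0.004,0,-0.8],[-0.116,0.004,0,-0.8],[-0.06,0,0,-0.4],[0,0,0,0]]]'
cat > cc.py <<'E'
from h import *
import sys
T=pose();s=sense();d=36.3
print('center',T[:3,3]+d*T[:3,1],'yaw',s['tcp_rot'],s['joint_pos'][5],s['ft_force'])
E
python3 cc.py
```

```text
time: 11.23
tool_pos: [569.8, 149.9, 2.5]
tcp_rot: [179.7, 0.6, -68.6]
ft_force: [0.3, -0.0, -1.4]
finger_gap: 61.1
center [536.00210558 136.65044015   2.68124991] yaw [179.66184602   0.63922447 -68.61397802] 77.74969440255792 [ 0.3200885  -0.00347472 -1.3901464 ]
```

```bash
python3 -m pendant '[[[-0.06,0.1,0,0],[-0.11,0.07,0,-0.4],[-0.13,0.005,0,-0.9],[-0.13,0.005,0,-0.9],[-0.13,0.005,0,-0.9],[-0.13,0.005,0,-0.9],[-0.13,0.005,0,-0.9],[-0.13,0.005,0,-0.9],[-0.13,0.005,0,-0.9],[-0.06,0,0,-0.4]]]';python3 cc.py
```

```text
time: 12.07
tool_pos: [553.5, 166.5, 2.8]
tcp_rot: [-179.9, 0.7, -35.5]
ft_force: [-0.7, -0.3, -1.1]
finger_gap: 61.0
center [532.39233745 136.96747636   2.76818355] yaw [-179.92339558    0.6984822   -35.47499969] 46.50545566376623 [-0.68315006 -0.33828868 -1.0745608 ]
```

```bash
python3 -m pendant '[[[-0.06,0,0,-0.4],[-0.13,0.005,0,-0.9],[-0.13,0.005,0,-0.9],[-0.13,0.005,0,-0.9],[-0.13,0.005,0,-0.9],[-0.13,0.005,0,-0.9],[-0.13,0.005,0,-0.9],[-0.13,0.005,0,-0.9],[-0.13,0.005,0,-0.9],[-0.13,0.005,0,-0.9]]]';python3 cc.py
python3 -m pendant '[[[-0.13,0.005,0,-0.9],[-0.13,0.005,0,-0.9],[-0.13,0.005,0,-0.9],[-0.13,0.005,0,-0.9],[-0.13,0.005,0,-0.9],[-0.13,0.005,0,-0.9],[-0.13,0.005,0,-0.9],[-0.13,0.005,0,-0.9],[-0.13,0.005,0,-0.9],[-0.06,0,0,-0.4]]]';python3 cc.py
```

```text
time: 12.9
tool_pos: [529.4, 172.7, 3.3]
tcp_rot: [-179.5, 0.5, 4.4]
ft_force: [-0.3, 0.6, -2.0]
finger_gap: 61.0
center [532.24019783 136.53335353   2.94687705] yaw [-179.48294609    0.47363341    4.41560953] 7.70597776531067 [-0.34935318  0.60249894 -2.04342855]
time: 13.73
tool_pos: [506.0, 161.7, 3.7]
tcp_rot: [-179.3, 0.0, 44.6]
ft_force: [-0.7, 0.6, -2.3]
finger_gap: 61.4
center [531.48168254 135.8418139    3.21329953] yaw [-1.79280019e+02  3.58433593e-02  4.46286789e+01] -33.14835908935781 [-0.71816258  0.59709101 -2.30106275]
```

```bash
python3 -m pendant '[[[-0.13,0.005,0.03,-0.9],[-0.13,0.005,0.03,-0.9],[-0.13,0.005,0.03,-0.9],[-0.13,0.005,0,-0.9],[-0.13,0.005,0,-0.9],[-0.13,0.005,0,-0.9],[-0.13,0.005,0,-0.9],[-0.13,0.005,0,-0.9],[-0.13,0.005,0,-0.9],[-0.1,0,0,-0.7]]]';python3 cc.py
python3 -m pendant '[[[-0.05,0,0,-0.35],[0,0,0,0],[0,0,0,0],[0,0,0,0],[0,0,0,0],[0,0,0,0],[0,0,0,0],[0,0,0,0],[0,0,0,0],[0,0,0,0]]]';python3 cc.py
python3 - <<'E'
from h import *
np.save('T3.npy',pose())
a=snapshot('wrist');b=snapshot('scene');c=snapshot('top')
cv2.imwrite('pics/w4full.png',a[:,:,::-1]);cv2.imwrite('pics/t4.png',c[:,:,::-1])
o=np.zeros((400,800,3),np.uint8);o[:,:400]=cv2.resize(c[100:300,170:370],(400,400),interpolation=cv2.INTER_CUBIC)[:,:,::-1];o[:,400:]=cv2.resize(b[120:270,270:420],(400,400),interpolation=cv2.INTER_CUBIC)[:,:,::-1]
cv2.imwrite('pics/w4.png',o)
E
```

```text
time: 14.57
tool_pos: [495.1, 137.2, 3.0]
tcp_rot: [-179.5, -0.4, 86.0]
ft_force: [-0.5, 0.9, -1.2]
finger_gap: 61.3
center [531.3614412  134.6864803    2.63114699] yaw [-179.48464043   -0.43713455   86.02957637] -76.94015082875956 [-0.49975086  0.94761972 -1.22266645]
time: 15.4
tool_pos: [495.1, 135.8, 3.2]
tcp_rot: [-179.5, -0.4, 87.3]
ft_force: [0.1, 0.9, -1.3]
finger_gap: 61.5
center [531.35170023 134.06063936   2.89621428] yaw [-179.50082144   -0.44764021   87.29994695] -78.36353391239547 [ 0.11603665  0.85331573 -1.29172314]
```

View pics/w4.png

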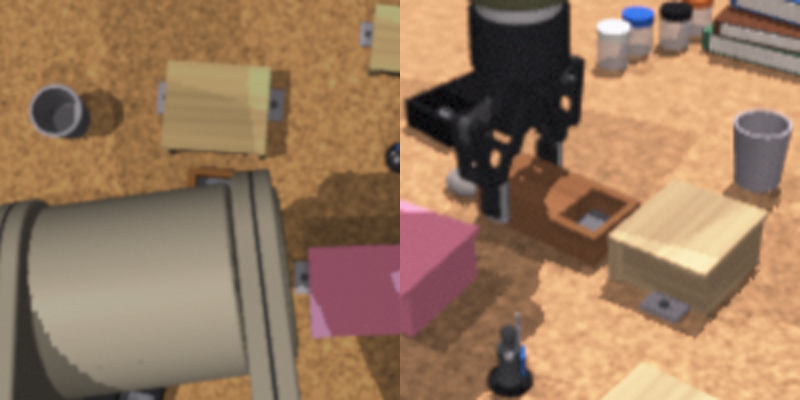

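View pics/w4full.png

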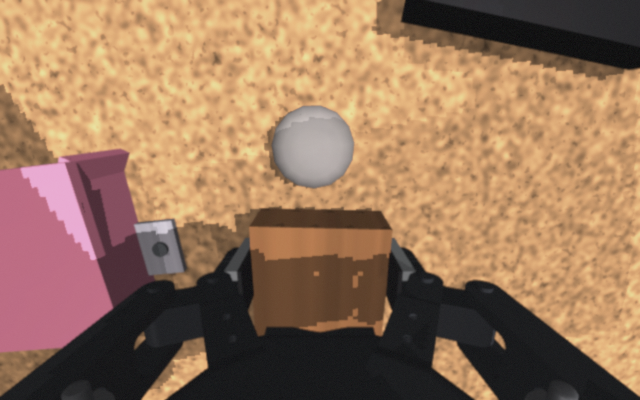

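```bash
python3 -m pendant '[[[0.05,0,0,-0.1],[0.05,0,0,-0.1],[0,0,0,0],[0,0.1,0,0],[0,0.2,0,0],[0,0.2,0,0],[0,0.2,0,0],[0,0.2,0,0],[0,0.1,0,0],[0,0,0,0]]]';python3 cc.py
python3 - <<'E'
from h import *
b=snapshot('scene')
cv2.imwrite('pics/s5.png',cv2.resize(b[150:270,300:420],(600,600),interpolation=cv2.INTER_CUBIC)[:,:,::-1])
E
```

```text
time: 16.38
tool_pos: [517.4, 137.3, 2.9]
tcp_rot: [-179.5, -0.5, 88.3]
ft_force: [-0.6, 0.8, -2.5]
finger_gap: 61.5
center [553.64656636 136.25380569   2.54794383] yaw [-179.4859695    -0.45437535   88.32368738] -79.60320979722654 [-0.64010405  0.84064914 -2.45600532]
```

View pics/s5.png

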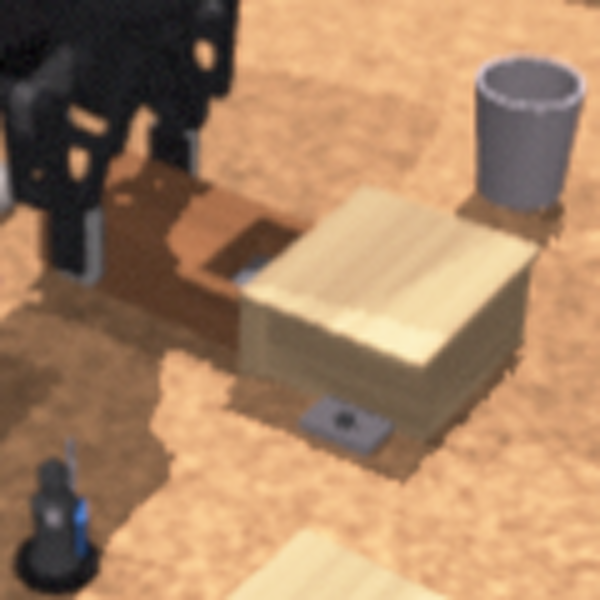

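```bash
python3 -m pendant '[[[0,0.1,0,0],[0,0.2,0,0],[0,0.25,0,0],[0,0.25,0,0],[0,0.25,0,0],[0,0.25,0,0],[0,0.25,0,0],[0,0.25,0,0],[0,0.1,0,0],[0,0,0,0]]]';python3 cc.py
```

```text
time: 17.27
tool_pos: [555.7, 136.3, 1.6]
tcp_rot: [-179.1, -0.4, 88.3]
ft_force: [-1.4, -0.2, -0.3]
finger_gap: 61.2
center [591.98894683 135.27703368   1.10155234] yaw [-179.14102206   -0.43551523   88.32403518] -80.3323668360205 [-1.40417485 -0.1739801  -0.30165757]
```

```bash
python3 -m pendant '[[[0,0.1,0,0],[0,0.15,0,0],[0,0.15,0,0],[0,0.15,0,0],[0,0.15,0,0],[0,0.15,0,0],[0,0.1,0,0],[0,0,0,0],[0,0,0,0],[0,0,0,0]]]';python3 cc.py
python3 -m pendant '[[[0,0.07,0,0],[0,0.07,0,0],[0,0.07,0,0],[0,0.07,0,0],[0,0.07,0,0],[0,0,0,0],[0,0,0,0],[0,0,0,0],[0,0,0,0],[0,0,0,0]]]';python3 cc.py
```

```text
time: 18.1
tool_pos: [576.8, 135.7, 1.3]
tcp_rot: [-179.1, -0.4, 88.3]
ft_force: [-0.4, 0.3, 0.9]
finger_gap: 61.1
center [613.07732702 134.63494249   0.76649328] yaw [-179.13774487   -0.43410028   88.31836837] -80.66865108751401 [-0.41681235  0.29907115  0.93317881]
time: 18.93
tool_pos: [580.7, 135.5, 0.6]
tcp_rot: [-178.7, -0.4, 88.3]
ft_force: [-3.1, 0.0, 1.8]
finger_gap: 61.3
center [ 6.16988523e+02  1.34395221e+02 -1.98245710e-01] yaw [-178.70288156   -0.37905639   88.31977851] -80.75900326079221 [-3.14481298  0.0364761   1.83869948]
```

```bash
python3 -m pendant '[[[0,0.15,0,0],[0,0.15,0,0],[0,0.2,0,0],[0,0.2,0,0],[0,0.2,0,0],[0,0.2,0,0],[0,0.2,0,0],[0,0.2,0,0],[0,0.2,0,0],[0,0.2,0,0]]]';python3 cc.py
```

```text
time: 19.77
tool_pos: [583.0, 135.5, -2.0]
tcp_rot: [-174.1, -0.0, 88.3]
ft_force: [-22.0, -0.9, 23.4]
finger_gap: 61.1
center [619.11202579 134.37165671  -5.74425762] yaw [-1.74097310e+02 -2.74831286e-02  8.82769243e+01] -81.0976213674409 [-22.03123746  -0.92983248  23.35180024]
```

```bash
python3 -m pendant '[[[0,0,0,0],[0,0,0,0],[0,0,0,0],[0,0,0,0],[0,0,0,0],[0,0,0,0],[0,0,0,0],[0,0,0,0],[0,0,0,0],[0,0,0,0]]]' 1;python3 cc.py
```

```text
time: 20.6
tool_pos: [584.5, 135.4, -2.2]
tcp_rot: [-174.2, -0.0, 88.3]
ft_force: [0.0, 0.6, -0.7]
finger_gap: 85.3
center [620.59343389 134.27770422  -5.86721997] yaw [-1.74248464e+02 -4.94970696e-02  8.82687802e+01] -81.11480613556348 [ 0.00474618  0.60858965 -0.72414552]
```

Released, with no force on the tool. Next I lift clear, moving back along −x as the arm rises.

```bash
python3 -m pendant '[[[0,-0.05,-0.2,0],[0,-0.1,-0.4,0],[0,-0.1,-0.6,0],[0,-0.15,-0.8,0],[0,-0.2,-0.9,0],[0,-0.3,-1,0],[0,-0.3,-1,0],[0,-0.4,-0.8,0],[0,-0.2,-0.3,0],[0,0,0,0]]]'
python3 -m pendant '[[[0,-0.5,-0.5,0],[0,-0.8,-0.8,0],[0,-1,-0.8,0],[0,-1,-0.8,0],[0,-1,-0.5,0],[0,-1,-0.2,0],[0,-0.5,0,0],[0,0,0,0],[0,0,0,0],[0,0,0,0]]]'
python3 - <<'E'
from h import *
b=snapshot('scene');c=snapshot('top')
cv2.imwrite('pics/t6.png',c[:,:,::-1]);cv2.imwrite('pics/s6f.png',b[:,:,::-1])
o=np.zeros((400,800,3),np.uint8);o[:,:400]=cv2.resize(c[100:300,170:370],(400,400),interpolation=cv2.INTER_CUBIC)[:,:,::-1];o[:,400:]=cv2.resize(b[120:270,270:420],(400,400),interpolation=cv2.INTER_CUBIC)[:,:,::-1]
cv2.imwrite('pics/s6.png',o)
E
```

```text
time: 21.43
tool_pos: [559.7, 136.1, 134.7]
tcp_rot: [-174.5, -0.1, 88.3]
ft_force: [0.3, -0.9, 0.7]
finger_gap: 86.0
time: 22.27
tool_pos: [446.3, 138.7, 217.4]
tcp_rot: [-174.3, -0.1, 88.2]
ft_force: [-0.3, -0.5, 0.2]
finger_gap: 85.2
```

View pics/s6.png

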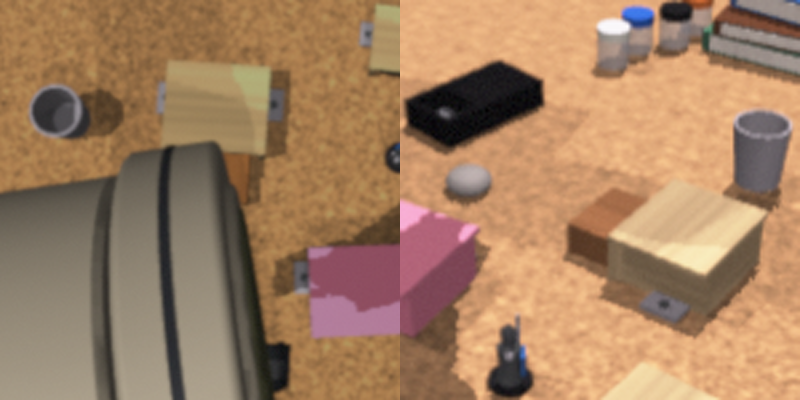

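```bash
python3 -m pendant '[[[-0.5,0,0,0],[-1,0,0,0],[-1,0,0,0],[-1,0,0,0],[-1,0,0,0],[-1,0,0,0],[-1,0,0,0],[-1,0,0,0],[-0.5,0,0,0],[0,0,0,0]]]'
python3 - <<'E'
from h import *
T=pose();np.save('T7.npy',T)
c=snapshot('top');a=snapshot('wrist')
cv2.imwrite('pics/t7.png',cv2.resize(c[110:290,180:420],(800,600),interpolation=cv2.INTER_CUBIC)[:,:,::-1]);cv2.imwrite('pics/w7.png',a[:,:,::-1])
E
```

```text
time: 23.2
tool_pos: [441.8, -34.1, 212.3]
tcp_rot: [-173.8, 0.1, 88.3]
ft_force: [0.2, -0.5, -0.5]
finger_gap: 85.5
```

View pics/t7.png

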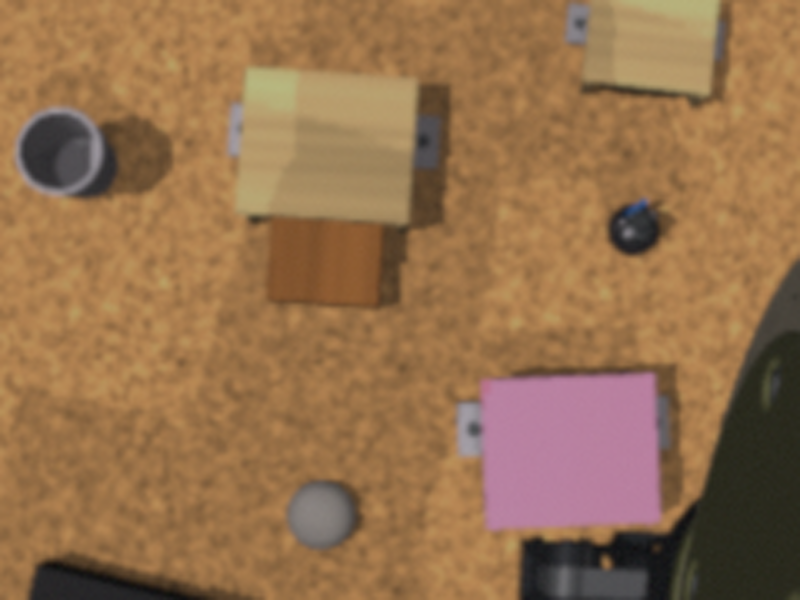

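View pics/w7.png

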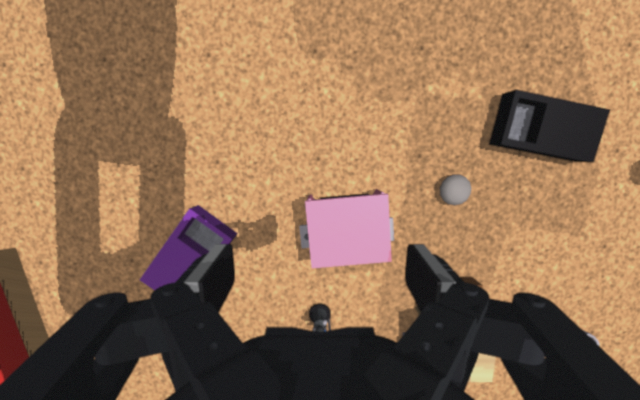

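Run:
```python
from h import *
np.set_printoptions(suppress=True,precision=1)
f=lambda l:[(180+x*.3-.35,110+y*.3-.35) for x,y in l]
R=atz('top',f([(237,214),(409,224)]),41);E=atz('top',f([(268,301),(378,306)]),26);print(R,E)
m=R.mean(0)-E.mean(0);print('stickout',m)
print('pebble',atz('top',f([(322,514)]),9),'cup',atz('top',f([(62,151)]),55),'knight',atz('top',f([(635,229)]),3))
# expected projection of end top edge for home: mouth - 45mm
M=R.mean(0);print('expected end x',M[0]-45)
print('scene',atz('scene',[(333.75,205.5),(351.75,191.25)],26),atz('scene',[(348,209.1),(373.75,187.1)],41))
```

```text
[[604.8 179.3  41. ]
 [601.6  86.2  41. ]] [[558.9 163.1  26. ]
 [557.6 102.5  26. ]]
stickout [44.9 -0.  15. ]
pebble [[441.2 131.7   9. ]] cup [[634.8 271.9  55. ]] knight [[606.4 -41.9   3. ]]
expected end x 558.1825670152291
scene [[563.4 100.8  26. ]
 [566.6 165.2  26. ]] [[604.4  87.3  41. ]
 [608.1 183.1  41. ]]
```

```bash
python3 -c "
from bench import *
print(sense()['ft_force'],sense()['time']);print(hand_in())"
```

```text
[-0.31825873 -0.33010211  0.62828605] 23.3
the job is handed in; nothing more can be done
None
```

The case was slid out, turned end for end on the shelf, and slid back in well end first until it met the stop. I let go and handed the job in at 23.3 s; no verdict is reported.

**Flap:** it was seen shut behind the case once the case was out. I did not see it again after insertion. I take it to be resting on the case top, since the case is fully in the mouth.

**Fully home:** on the last push the case stopped moving, with 22 N along x and 23 N vertical at the wrist. The tool tilted about 6° under that push, and the force went to zero on release. The top view then showed 44.9 mm of the case sticking out, against 45 nominal. A coarser scene-view estimate gave about 41 mm, so the two disagree by about 4 mm. I trusted the top view and the contact with the stop.

**Bystanders:** the top view put the cup, the knight and the pebble within about 1 mm of where they started. All three looked upright, and the arm is clear of everything.

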